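Stop the bead lathe and raise its counterweighted guard

TASK

The bead blank on the small lathe needs checking: press the lathe's big mushroom-headed stop button fully in and let it go, then push the clear guard up past its balance point, so that it tips over and stays fully raised by itself. Push gently with the fingers, without gripping the guard or throwing it open; do not press the small start button, and leave everything else on the bench where it is.

Things in the scene. Friction and masses are not known exactly. Their poses are not given: they have to be found in the camera images.
- lathe: Bench lathe for turning beads, fixed to the bench: plywood board 155 x 350 x 12 mm, aluminium bed, grey headstock with chuck at its +y end (115 mm high), tailstock with handwheel at its -y end, a dark wooden blank between, the clear guard over it. Origin on the bench under the middle of the bed; x points away from the robot, y along the bed. The board reaches from x = -100 to +55 mm.
- guard (a joint): The guard's hinge, in rad. 0: closed, resting on its lower stop; 1.5: fully raised, resting on its raised stop. Positive lifts the front lip up and away from the robot (a positive turn about the lathe's +y axis). Let go past the balance point, it takes about a second to reach the raised stop.
- guard_hinge (a point): Middle of the guard's hinge axis, 70 mm above the bench, 80 mm along the lathe's +x from its origin; axis along the lathe's y; axes as the lathe's. Guard: clear hood 180 mm wide on dark side arms, a round steel counterweight bar behind the hinge, about 0.9 kg in all, damped hinge. It balances at 0.63 rad: left below that it falls shut, above it it tips over by itself to the raised stop.
- guard_lip (a point): Middle of the guard's lip, where to push: a round aluminium edge 14 mm in diameter, 180 mm long, parallel to the hinge, 25 mm forward of the hood's top front edge and joined to it by a solid web. The point is on the round edge's centre line and moves with the guard, 202 mm from the hinge axis. Closed: 168 mm in front of the axis, 113 mm above it (183 mm above the bench). Lifting it takes 1 to 3 N.
- control: The lathe's control box, grey with a white top, 130 x 110 x 60 mm, fixed to the bench beside the lathe (left or right). Origin under its middle, z up. On its top: the mushroom stop button, the small start button, a window and a speed knob at the rear.
- stop (a joint): Travel of the stop button in m: 0 released, 0.006 fully in. It springs back when let go; it starts to move at 2 N and fully in takes 6 N.
- stop_top (a point): Centre of the top of the stop button, 95 mm above the bench when released: black mushroom head 40 mm in diameter, standing 35 mm above the box; pressed straight down. In the control box's frame it is at x = -22, y = -22 mm.
- start (a joint): Travel of the start button in m: 0 released, 0.003 fully in. To be left alone.
- start_top (a point): Centre of the top of the start button: black, 16 mm in diameter, only 10 mm above the box, 56 mm from the stop button.
- caddy: Clear box 110 x 110 x 80 mm with four glue bottles, 150 mm high in all, fixed to the bench on the other side of the lathe from the control box. Origin under its middle.
- tray: Loose round wooden tray with beads, 120 mm in diameter, 25 mm high. Origin under its middle.
- scissors: Loose scissors lying flat, 150 mm long, 10 mm high. Origin under the pivot.
- phone: Loose telephone lying flat, 150 x 72 x 10 mm. Origin under its middle.
- glue: Loose glue bottle, upright, 38 mm in diameter, 110 mm high. Origin under its middle.
- jar: Loose glass jar, upright, 60 mm in diameter, 70 mm high. Origin under its middle.
- spool: Loose spool of cord, upright, 60 mm in diameter, 65 mm high. Origin under its middle.
There are look-alikes about, which are no part of the job. What is shaped like the control but orange or yellow is not meant.

How it is judged:
On the way, in this order (a step that is already met when the one before it is completed fails the run):
1. the stop button is pressed in, the guard still down (value of joint stop above 0.0045 m and value of joint guard below 0.1 rad), for 0.1 s.
2. the guard has tipped over onto its raised stop (value of joint guard above 1.42 rad), for 0.2 s.
At the end, for the whole second after the job is handed in: The stop button was pressed (at least 4.5 of its 6 mm) while the guard was still down and is released again; the guard then stands still on its raised stop (above 1.42 of 1.5 rad) with nothing holding it (value of joint guard above 1.42 rad and velocity of joint guard between -0.1 and 0.1 rad/s and value of joint stop below 0.002 m); the robot touches nothing.
It fails at once if the start button is pressed (value of joint start above 0.0015 m).
It fails at once if a loose thing on the bench is moved by more than 30 mm (distance of any of tray, scissors, phone, glue, jar, spool from where it was at the start of the episode above 0.03 m).
It fails at once if a bottle, jar or spool is tipped (angle between any of glue, jar, spool's own z axis and vertical above 0.35 rad).
It fails at once if the guard is thrown open (faster than 3 rad/s) (velocity of joint guard above 3 rad/s).
It fails at once if the guard or lathe is gripped or forced (more than 36 N from the fingers) (contact force between the fingers and lathe above 36 N).
It also fails if it takes over 51 s, if anything falls off the work surface, if the arm or the gripper's body presses on something with over 40 N, if the wrist force passes 120 N, or if a joint passes its speed limit or range.

ROBOT

A 6-joint arm with a two-finger parallel gripper is mounted at the origin on the work surface. World frame = base frame: x ahead of the robot, y to its left, z up, the work surface at z = 0. Lengths are in m, angles in rad, forces in N, time in s.
With the tool pointing down it reaches from about 0.3 to 0.875 m from the base axis. Payload 4.2 kg.
Tool frame: the origin (TCP) lies at the very end of the fingers, on their centre line; the grasp point (between the pads) lies 19 mm behind it; z points along the fingers, y is the line along which they close (so a half turn about z gives the same grasp; the last joint's range is limited). The gripper opens to 85 mm and grips with 20 to 120 N. Pads are 22 mm wide; open, the fingers measure 114 mm over their backs; the gripper's body (76 mm by 85 mm) begins 54 mm behind the grasp point. The pads swing forward as they close: fully open they stand 13 mm farther back than shut.
Start: joints at [-1.137, 0.32, 1.565, -0, 1.257, -0.02], TCP at [0.252, -0.517, 0.231] pointing down, gripper open.
Joint ranges: [-3.11, 3.11], [-0.84, 2.01], [0.21, 2.61], [-1.34, 4.49], [0.05, 2.63], [-2.56, 2.56]. Speed limits (rad/s): [2.57, 2.57, 3.14, 3.14, 3.14, 3.14].

INTERFACE

Orientations are given as a 3x3 rotation matrix whose columns are the frame's x, y, z axes.
In Python, from rig import bot gives the robot as it stands. The module is installed in compiled form; this text tells all that it offers.
- The arm moves only by the tool play_rows, never from a script. Its arguments are lists of equal length, an entry for each row: "linear": the shift along the tool's x, y, z in units of 30 mm (1.0 is 30 mm), a list of three; "twist": the turn about the tool's z in units of 6 degrees (1.0 is 6 degrees); "grip": the opening, from -1 (shut) to 1 (fully open). A call has 1 to 20 rows; each row shifts and turns the commanded pose from where the row before left it, along the tool's axes as they then stand; what a row does not reach is not made up. A row lasts 1/12 s, in which the tool goes at most 41.7 mm and 7.16 degrees, less where a joint would pass 70% of its speed; a pose out of reach is approached as far as the arm can. A call is refused whole if a number of a shift passes 1 or a number of a turn 1, either way. A call with a gripper value outside its range is refused whole. The fingers move at their own pace and stop on an object; "squeeze" is the grip in N (left out, the last holds). Time passes only in rows, so rows that do not move let the fingers close. It gives the time, the measured TCP pose, the force, the opening and the grip force at its end, in the units of the state.
- bot.sense(): the state, without advancing time (a new reading comes with each control period).
- bot.get_image(name): name is "side" or "top" or "wrist"; returns a dict with "pixels" (384x512x3 uint8, blue, green, red), "camera_matrix" (3x3 intrinsics, pixels), "distortion" ([k1, k2, p1, p2, k3] as OpenCV has them; the pictures are not rectified), "cam_to_world" (4x4, takes a point from camera to world coordinates). Camera axes: x right, y down, z forward; pixel columns grow to the right and rows downward; lengths in m; the calibration is good to about 2 mm. A picture is of the moment at which its call begins. There is no depth.
- bot.close_job(): hands the job in; it is judged then, once.
Trained networks look in a picture, given as the dict that the camera call returned (one of the last four; its "shot" number tells which), for a name from the list of things; names that differ only in an ending like _2 or _b are one class to them, and where a whole thing is asked for, a point or a joint stands for the part that bears it (a point fixed in the world has none). Each returns a list of dicts, best first, with "p" (0 to 1); they miss things now and then, are a little off and sometimes report something else, mostly with a low value. They report only what shows in the picture. A call takes as long as a camera call. They do not tell look-alikes from the thing itself.
- bot.regions_of(picture, name): "mask" (384x512 bool, what is visible of it) and "point" ([row, column] in pixels, amid what is visible of it).
- bot.pinpoint(picture, name): "point" ([row, column] in pixels: a listed point, or the origin of a listed thing).
The state is a dict: "time": time; "joint_positions": joint angles; "dq": joint speeds; "tau": joint torques, N m; "position": TCP position; "ee_rot": TCP orientation; "force": force on the tool from outside, world axes, zero at the start; "moment": the same for the moment, N m; "finger_gap": opening from 0.0 (shut) to 1.0 (fully open); "finger_force": force on a finger pad.
Only numpy, scipy, OpenCV 4.12 (cv2) and the standard library are available. Lean on these libraries where they do the work, as an engineer would, in place of code of your own. Each camera call takes 0.05 s, during which the arm holds its last target. There are 200 camera calls.

## Working session

There is one attempt and no reset: what is moved stays moved. The work goes in short steps, Python scripts to look and compute and a tool call to move; the robot and the scene stay as the last step left them, time stands still between calls to the robot, and variables do not carry over. Pictures are saved under pics/ and viewed, at most 10 in all, crops included, and the job is handed in when it is done.

Besides the shell and the picture viewer there is one more tool, called after "Request:" in YAML: its name, and indented under it one key for each argument. play_rows: Moves the arm, as the interface text tells. Its arguments: {"type":"object","properties":{"linear":{"type":"array","items":{"type":"array","items":{"type":"number"}}},"twist":{"type":"array","items":{"type":"number"}},"grip":{"type":"array","items":{"type":"number"}},"squeeze":{"type":"number"}},"required":["linear","twist","grip"]}

```bash
mkdir -p pics
cat > h.py <<'E'
import numpy as np,cv2
from rig import bot
def ray(im,rc):
    K=np.array(im["camera_matrix"]);d=np.array(im["distortion"]);T=np.array(im["cam_to_world"])
    u=cv2.undistortPoints(np.array([[[rc[1],rc[0]]]],float),K,d)[0,0]
    return T[:3,3],T[:3,:3]@np.array([u[0],u[1],1.])
def atz(im,rc,z):
    o,d=ray(im,rc);return o+d*(z-o[2])/d[2]
def proj(im,P):
    T=np.linalg.inv(np.array(im["cam_to_world"]));r=cv2.Rodrigues(T[:3,:3])[0]
    return cv2.projectPoints(np.array(P,float).reshape(-1,1,3),r,T[:3,3],np.array(im["camera_matrix"]),np.array(im["distortion"]))[0][:,0]
E
python3 - <<'E'
from h import *
np.set_printoptions(precision=3,suppress=True)
ims={n:bot.get_image(n) for n in("side","top")}
Z=dict(lathe=0,guard_hinge=.07,guard_lip=.183,control=0,stop_top=.095,start_top=.07,caddy=0,tray=0,scissors=0,phone=0,glue=0,jar=0,spool=0)
for n,im in ims.items():
    print(n,np.array(im["cam_to_world"])[:3,3])
    for k,z in Z.items():
        for r in bot.pinpoint(im,k)[:3]: print(k,round(r["p"],2),np.round(r["point"]),atz(im,r["point"],z))
cv2.imwrite("pics/a.png",np.vstack([ims["side"]["pixels"],ims["top"]["pixels"]])[:, :]) 
cv2.imwrite("pics/a.png",cv2.resize(ims["top"]["pixels"],(800,600)))
cv2.imwrite("pics/b.png",cv2.resize(ims["side"]["pixels"],(800,600)))
print(bot.sense())
E
```

```text
side [-0.055  0.747  0.863]
lathe 0.9 [201. 215.] [0.649 0.034 0.   ]
guard_hinge 0.58 [176. 199.] [0.715 0.029 0.07 ]
guard_lip 0.73 [167. 239.] [0.542 0.032 0.183]
control 0.96 [279. 182.] [0.508 0.33  0.   ]
control 0.82 [368. 188.] [0.317 0.504 0.   ]
control 0.64 [331. 277.] [0.213 0.306 0.   ]
stop_top 0.5 [255. 189.] [0.485 0.309 0.095]
stop_top 0.48 [342. 196.] [0.305 0.479 0.095]
start_top 0.5 [330. 278.] [0.191 0.337 0.07 ]
start_top 0.46 [370. 184.] [0.29  0.533 0.07 ]
start_top 0.38 [273. 176.] [0.487 0.361 0.07 ]
caddy 0.71 [156. 302.] [ 0.553 -0.356  0.   ]
tray 0.58 [222. 301.] [ 0.37  -0.052  0.   ]
scissors 0.75 [260. 261.] [ 0.377  0.147 -0.   ]
scissors 0.21 [274. 176.] [ 0.532  0.329 -0.   ]
phone 0.8 [187. 326.] [ 0.389 -0.247  0.   ]
phone 0.38 [200. 213.] [0.654 0.036 0.   ]
glue 0.96 [307. 223.] [0.361 0.331 0.   ]
jar 0.65 [142. 270.] [ 0.707 -0.362  0.   ]
spool 0.7 [260. 127.] [0.678 0.379 0.   ]
top [0.226 0.053 1.326]
lathe 0.86 [154. 273.] [0.629 0.027 0.   ]
guard_hinge 0.66 [122. 273.] [0.725 0.03  0.07 ]
guard_lip 0.88 [164. 270.] [0.542 0.039 0.183]

[... 533 characters left out ...]
.33 0.  ]
glue 0.36 [154. 275.] [0.632 0.022 0.   ]
jar 0.89 [138. 375.] [ 0.695 -0.347  0.   ]
spool 0.84 [140. 179.] [0.682 0.374 0.   ]
spool 0.35 [135. 376.] [ 0.706 -0.351  0.   ]
{'time': 1.4, 'joint_positions': array([-1.137,  0.32 ,  1.564,  0.   ,  1.257, -0.02 ]), 'dq': array([ 0.001, -0.   , -0.001, -0.001, -0.001, -0.002]), 'tau': array([ -0.001, -41.541, -23.442,  -0.   ,   0.   ,   0.   ]), 'position': array([ 0.252, -0.517,  0.231]), 'ee_rot': array([[ 0.899,  0.438,  0.   ],
       [ 0.438, -0.899, -0.   ],
       [ 0.   ,  0.   , -1.   ]]), 'force': array([-0.395,  0.927, -0.552]), 'moment': array([0.02 , 0.022, 0.012]), 'finger_force': 0.0, 'finger_gap': 1.0012447091887762}
```

View pics/a.png

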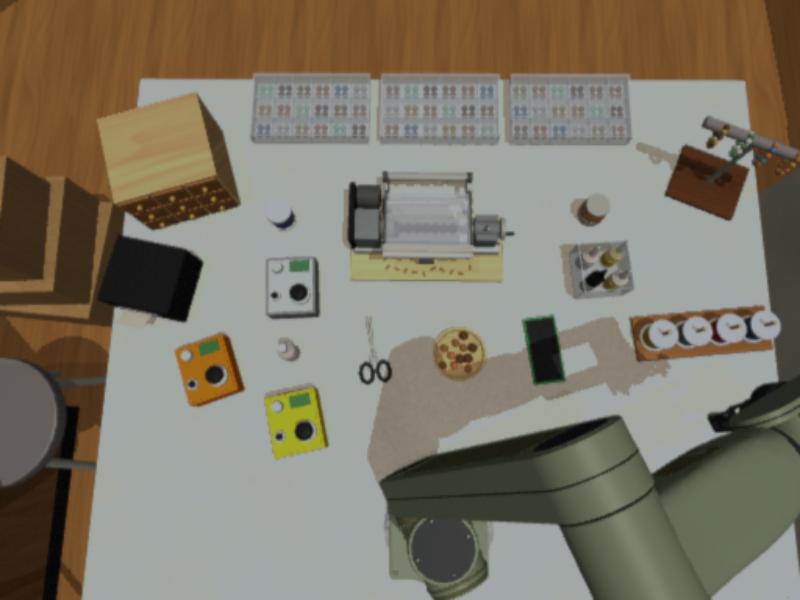

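View pics/b.png

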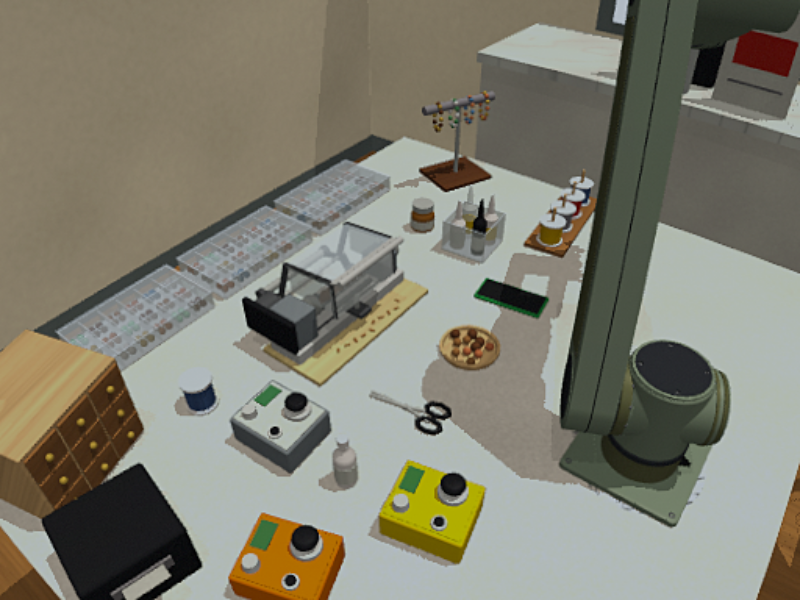

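The top view shows the lathe square to the world. The grey control is on its left at top (292, 298), and the stop head is on it at (299, 292). The side view has the stop head at (296, 402) and the start button at (275, 432). Orange and yellow look-alikes stand in front. Next I lift and travel towards the grey control.

Request:
play_rows:
  linear:
    - [0,0,-1]
    - [0.63,-0.7,0]
    - [0.63,-0.7,0]
    - [0.63,-0.7,0]
    - [0.63,-0.7,0]
    - [0.63,-0.7,0]
    - [0.63,-0.7,0]
    - [0.63,-0.7,0]
    - [0.63,-0.7,0]
    - [0.63,-0.7,0]
    - [0.63,-0.7,0]
    - [0.63,-0.7,0]
    - [0.63,-0.7,0]
    - [0.63,-0.7,0]
    - [0.63,-0.7,0]
    - [0.63,-0.7,0]
  twist: [0,0,0,0,0,0,0,0,0,0,0,0,0,0,0,0]
  grip: [-1,-1,-1,-1,-1,-1,-1,-1,-1,-1,-1,-1,-1,-1,-1,-1]
  squeeze: 20

```text
time: 2.73
position: [0.3689, -0.1081, 0.2616]
ee_rot: [[0.899, 0.438, 0.001], [0.438, -0.899, -0.0], [0.001, 0.001, -1.0]]
force: [0.3, -0.3, -0.2]
finger_gap: 0.002
finger_force: 0.0
```

Request:
play_rows:
  linear:
    - [0.63,-0.7,0]
    - [0.63,-0.7,0]
    - [0.63,-0.7,0]
    - [0.63,-0.7,0]
    - [0.63,-0.7,0]
    - [0.63,-0.7,0]
    - [0.63,-0.7,0]
    - [0.63,-0.7,0]
    - [0.63,-0.7,0]
    - [0.63,-0.7,0]
    - [0.63,-0.7,0]
    - [0,0,0]
  twist: [0,0,0,0,0,0,0,0,0,0,0,0]
  grip: [-1,-1,-1,-1,-1,-1,-1,-1,-1,-1,-1,-1]

```text
time: 3.73
position: [0.4557, 0.1934, 0.2611]
ee_rot: [[0.897, 0.442, 0.001], [0.442, -0.897, 0.002], [0.002, -0.002, -1.0]]
force: [-0.1, 0.4, -0.0]
finger_gap: -0.0
finger_force: 0.0
```

Request:
play_rows:
  linear:
    - [0,0,0]
    - [0,0,0]
    - [0,0,0]
    - [0,0,0]
    - [0,0,0]
    - [0,0,0]
    - [0,0,0]
    - [0,0,0]
    - [0,0,0]
    - [0,0,0]
    - [0,0,0]
    - [0,0,0]
  twist: [-1,-1,-1,-1,-1,-1,-1,-1,-1,-1,-0.67,0]
  grip: [-1,-1,-1,-1,-1,-1,-1,-1,-1,-1,-1,-1]

```text
time: 4.73
position: [0.4542, 0.1889, 0.2613]
ee_rot: [[-0.001, 1.0, 0.0], [1.0, 0.001, -0.0], [-0.0, 0.0, -1.0]]
force: [1.3, -0.9, 0.4]
finger_gap: -0.002
finger_force: 0.0
```

Run:
```python
from h import *
np.set_printoptions(precision=3,suppress=True)
for n in("side","top","wrist"):
    im=bot.get_image(n)
    for k,z in dict(stop_top=.095,start_top=.07,control=0,guard_lip=.183,guard_hinge=.07).items():
        for r in bot.pinpoint(im,k)[:2]: print(n,k,round(r["p"],2),np.round(r["point"]),atz(im,r["point"],z))
    if n=="wrist": cv2.imwrite("pics/c.png",im["pixels"])
    if n=="top": cv2.imwrite("pics/d.png",im["pixels"][90:290,130:350].repeat(3,0).repeat(3,1))
s=bot.sense();print(s["time"],s["position"],s["ee_rot"],s["joint_positions"],s["force"],s["finger_gap"])
```

```text
side stop_top 0.81 [344. 194.] [0.303 0.486 0.095]
side stop_top 0.46 [254. 189.] [0.488 0.307 0.095]
side start_top 0.56 [276. 177.] [0.478 0.364 0.07 ]
side start_top 0.39 [373. 185.] [0.286 0.537 0.07 ]
side control 0.8 [369. 188.] [0.315 0.507 0.   ]
side guard_lip 0.65 [167. 240.] [0.538 0.03  0.183]
top stop_top 0.61 [275. 195.] [0.196 0.277 0.095]
top stop_top 0.58 [189. 191.] [0.478 0.303 0.095]
top start_top 0.46 [226. 348.] [ 0.363 -0.221  0.07 ]
top control 0.97 [268. 191.] [0.218 0.31  0.   ]
top control 0.96 [187. 192.] [0.502 0.318 0.   ]
top guard_lip 0.6 [167. 272.] [0.533 0.033 0.183]
top guard_hinge 0.76 [119. 273.] [0.737 0.03  0.07 ]
wrist stop_top 0.74 [ 47. 293.] [0.491 0.308 0.095]
wrist control 0.82 [58. 52.] [0.216 0.306 0.   ]
wrist control 0.69 [ 35. 297.] [0.507 0.332 0.   ]
wrist guard_hinge 0.18 [260. 373.] [0.602 0.074 0.07 ]
5.6333 [0.454 0.189 0.261] [[-0.  1. -0.]
 [ 1.  0. -0.]
 [-0. -0. -1.]] [ 0.372  0.17   1.693 -0.     1.279  0.371] [-0.223  0.034 -0.315] 0.0008980242324018335
```

View pics/c.png

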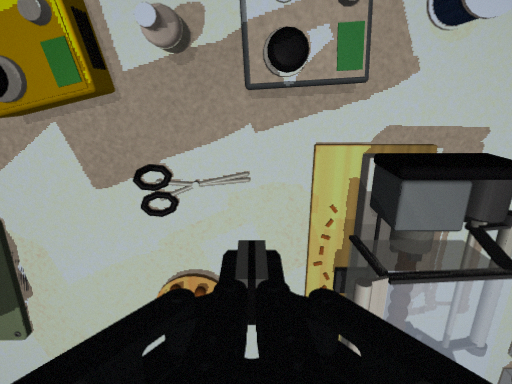

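The wrist view shows the grey box's stop head at (290, 50), about (0.487, 0.306). I'll move above it and then down.

Request:
play_rows:
  linear:
    - [0.78,0.22,0]
    - [0.78,0.22,0]
    - [0.78,0.22,0]
    - [0.78,0.22,0]
    - [0.78,0.22,0]
    - [0,0,1]
    - [0,0,1]
    - [0,0,1]
    - [0,0,1]
    - [0,0,0.6]
    - [0,0,0]
    - [0,0,0]
  twist: [0,0,0,0,0,0,0,0,0,0,0,0]
  grip: [-1,-1,-1,-1,-1,-1,-1,-1,-1,-1,-1,-1]

```text
time: 6.63
position: [0.4871, 0.3062, 0.1228]
ee_rot: [[-0.0, 1.0, -0.001], [1.0, 0.0, -0.001], [-0.001, -0.001, -1.0]]
force: [0.6, 0.4, 0.8]
finger_gap: 0.002
finger_force: 0.0
```

Run:
```python
from h import *
im=bot.get_image("wrist")
for r in bot.pinpoint(im,"stop_top"): print(r["p"],r["point"],atz(im,r["point"],.095))
s=bot.sense();print(s["time"],s["position"],s["force"])
cv2.imwrite("pics/e.png",im["pixels"])
im=bot.get_image("side");cv2.imwrite("pics/f.png",im["pixels"][180:320,110:290].repeat(4,0).repeat(4,1))
```

```text
0.95 [229.6, 255.4] [0.48885361 0.30794083 0.095     ]
6.7333 [0.48843496 0.30697904 0.12489071] [0.22949158 0.48417534 0.00066763]
```

View pics/e.png

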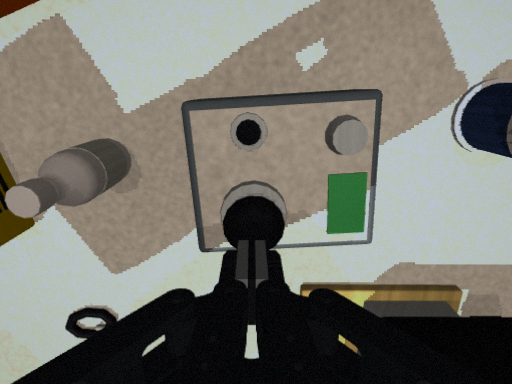

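View pics/f.png

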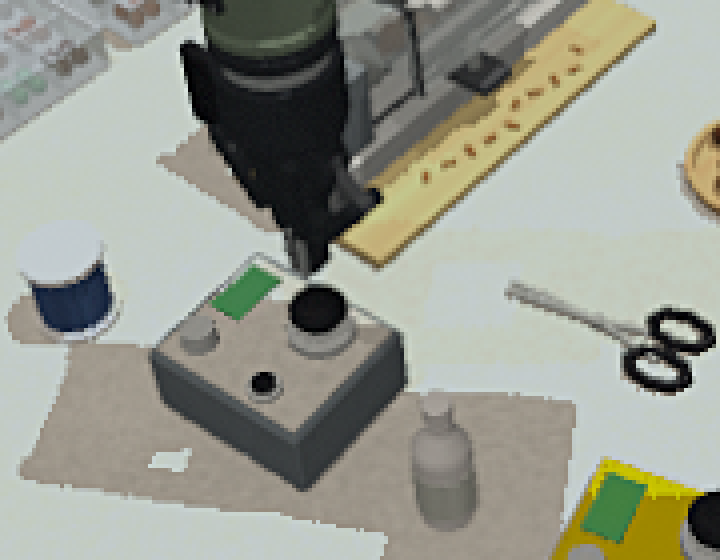

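The wrist view has the stop head at (253, 222), right at the fingertips, with the start button clear at (248, 131). The side crop agrees. Pressing slowly.

Request:
play_rows:
  linear:
    - [0,0,0.5]
    - [0,0,0.3]
    - [0,0,0.1]
    - [0,0,0.1]
    - [0,0,0.07]
    - [0,0,0.07]
    - [0,0,0]
    - [0,0,0]
  twist: [0,0,0,0,0,0,0,0]
  grip: [-1,-1,-1,-1,-1,-1,-1,-1]

```text
time: 7.45
position: [0.4873, 0.3063, 0.0897]
ee_rot: [[-0.0, 1.0, 0.0], [1.0, 0.0, -0.0], [-0.0, 0.0, -1.0]]
force: [-2.2, -0.8, 5.2]
finger_gap: -0.006
finger_force: 2.5
```

Request:
play_rows:
  linear:
    - [0,0,0.07]
    - [0,0,0.06]
    - [0,0,0]
    - [0,0,0]
  twist: [0,0,0,0]
  grip: [-1,-1,-1,-1]

```text
time: 7.78
position: [0.4876, 0.3064, 0.0883]
ee_rot: [[-0.0, 1.0, 0.002], [1.0, 0.0, 0.001], [0.001, 0.002, -1.0]]
force: [-5.1, -3.8, 19.2]
finger_gap: 0.0
finger_force: 9.7
```

Request:
play_rows:
  linear:
    - [0,0,-0.3]
    - [0,0,-1]
    - [0,0,-1]
    - [0,0,-1]
    - [0,0,-1]
    - [0,0,-1]
    - [-0.9,-0.04,0]
    - [-0.9,-0.04,0]
    - [-0.9,-0.04,0]
    - [-0.9,-0.04,0]
    - [-0.9,-0.04,0]
    - [-0.9,-0.04,0]
    - [-0.9,-0.04,0]
    - [-0.9,-0.04,0]
    - [-0.9,-0.04,0]
    - [-0.9,-0.04,0]
    - [0,0,0]
    - [0,0,0]
  twist: [0,0,0,0,0,0,0,0,0,0,0,0,0,0,0,0,0,0]
  grip: [-1,-1,-1,-1,-1,-1,-1,-1,-1,-1,-1,-1,-1,-1,-1,-1,-1,-1]

```text
time: 9.28
position: [0.4757, 0.0355, 0.2443]
ee_rot: [[0.002, 1.0, 0.001], [1.0, -0.002, 0.0], [0.0, 0.001, -1.0]]
force: [0.2, 0.4, -0.1]
finger_gap: 0.001
finger_force: 0.0
```

Run:
```python
from h import *
for n in ("wrist","side"):
    im=bot.get_image(n)
    for k,z in(("guard_lip",.183),("guard_hinge",.07)):
        for r in bot.pinpoint(im,k)[:1]: print(n,k,r["p"],r["point"],atz(im,r["point"],z))
    cv2.imwrite(f"pics/g_{n}.png",im["pixels"])
s=bot.sense();print(s["time"],s["position"],s["force"])
```

```text
side guard_lip 0.75 [165.4, 238.2] [0.54808288 0.02779608 0.183     ]
side guard_hinge 0.67 [176.1, 196.7] [0.71988412 0.03531186 0.07      ]
9.5833 [0.47556485 0.03726286 0.24415547] [ 0.37320285 -0.59043701 -0.61207757]
```

View pics/g_wrist.png

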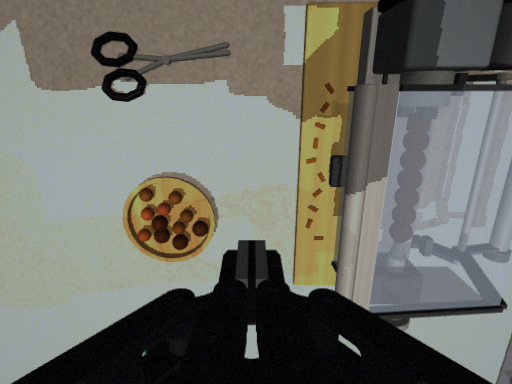

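The wrist view shows the lip's round edge at about column 355, rows 85–310, square to the tool and ahead of the fingers at (250, 245). I'll go down in front of it and then approach.

Request:
play_rows:
  linear:
    - [0,0,0.9]
    - [0,0,0.9]
    - [0,0,0.9]
    - [0,0.5,0]
    - [0,0.3,0]
    - [0,0.2,0]
    - [0,0.15,0]
    - [0,0.1,0]
    - [0,0,0]
  twist: [0,0,0,0,0,0,0,0,0]
  grip: [-1,-1,-1,-1,-1,-1,-1,-1,-1]

```text
time: 10.33
position: [0.5139, 0.0365, 0.1639]
ee_rot: [[-0.001, 1.0, 0.002], [1.0, 0.001, -0.0], [-0.0, 0.002, -1.0]]
force: [0.2, 0.0, -0.2]
finger_gap: -0.003
finger_force: 0.0
```

Request:
play_rows:
  linear:
    - [0,0.1,0]
    - [0,0.1,0]
    - [0,0.1,0]
    - [0,0,0]
  twist: [0,0,0,0]
  grip: [-1,-1,-1,-1]

```text
time: 10.67
position: [0.5226, 0.0363, 0.1634]
ee_rot: [[-0.0, 1.0, 0.001], [1.0, 0.0, -0.0], [-0.0, 0.001, -1.0]]
force: [-0.0, 0.9, -0.6]
finger_gap: -0.0
finger_force: 0.0
```

Request:
play_rows:
  linear:
    - [0,0.1,0]
    - [0,0.1,0]
    - [0,0,0]
  twist: [0,0,0]
  grip: [-1,-1,-1]

```text
time: 10.92
position: [0.5263, 0.0363, 0.163]
ee_rot: [[-0.0, 1.0, -0.005], [1.0, 0.0, -0.0], [-0.0, -0.005, -1.0]]
force: [-4.0, 0.3, 4.2]
finger_gap: 0.004
finger_force: 2.5
```

Contact. I'll follow the lip's arc up and forward, starting with a short piece.

Request:
play_rows:
  linear:
    - [0,0.15,-0.28]
    - [0,0.22,-0.27]
    - [0,0.23,-0.25]
    - [0,0.24,-0.24]
    - [0,0,0]
  twist: [0,0,0,0,0]
  grip: [-1,-1,-1,-1,-1]

```text
time: 11.33
position: [0.5539, 0.0364, 0.1966]
ee_rot: [[-0.0, 1.0, 0.001], [1.0, 0.0, -0.0], [-0.0, 0.001, -1.0]]
force: [-4.3, 0.1, 4.2]
finger_gap: -0.0
finger_force: 2.4
```

Run:
```python
from h import *
im=bot.get_image("side")
for r in bot.pinpoint(im,"guard_lip")[:1]:
    print(r)
for q in np.arange(0,.5,.05):
    a=.592+q; print(round(q,2),proj(im,[.711-.202*np.cos(a),.033,.07+.202*np.sin(a)]))
cv2.imwrite("pics/i.png",im["pixels"][80:260,130:330].repeat(4,0).repeat(4,1)[:600])
s=bot.sense();print(s["time"],s["position"],s["force"])
```

```text
{'point': [153.9, 233.3], 'p': 0.98}
0.0 [[238.3445886  166.91061898]]
0.05 [[236.67451433 163.86524183]]
0.1 [[234.89153056 160.84516123]]
0.15 [[233.00142775 157.86133974]]
0.2 [[231.01054886 154.92466418]]
0.25 [[228.92575255 152.04586963]]
0.3 [[226.75437053 149.23546399]]
0.35 [[224.50415962 146.50365407]]
0.4 [[222.18324936 143.8602745 ]]
0.45 [[219.80008566 141.31472051]]
11.4333 [0.55265694 0.03636534 0.19536823] [-5.8194661   0.24576249  2.8299659 ]
```

View pics/i.png

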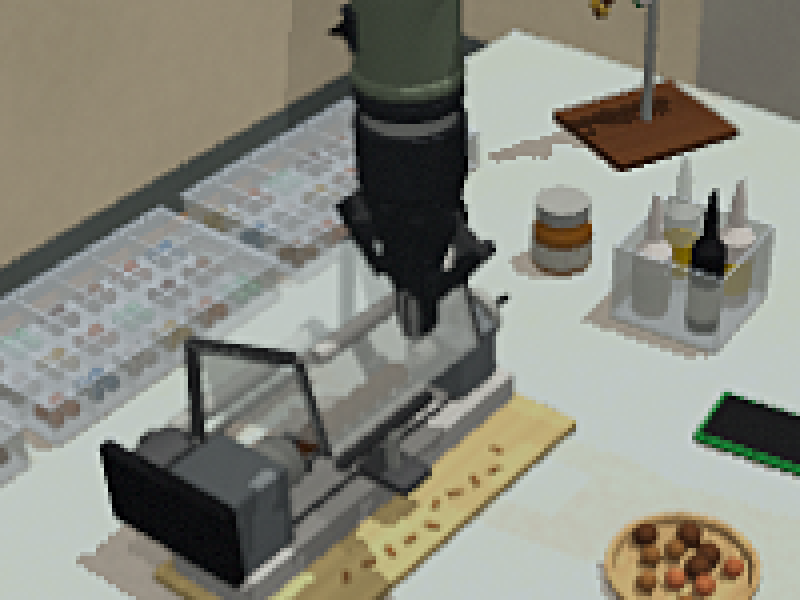

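The guard is lifting and sits at about 0.2 rad, with the fingertips against the lip at (415, 310) in the crop. Continuing the arc.

Request:
play_rows:
  linear:
    - [0,0.26,-0.23]
    - [0,0.27,-0.22]
    - [0,0.28,-0.2]
    - [0,0.28,-0.19]
    - [0,0.29,-0.18]
    - [0,0.3,-0.16]
    - [0,0,0]
  twist: [0,0,0,0,0,0,0]
  grip: [-1,-1,-1,-1,-1,-1,-1]

```text
time: 12.02
position: [0.606, 0.0364, 0.2309]
ee_rot: [[-0.0, 1.0, 0.005], [1.0, 0.0, 0.0], [0.0, 0.005, -1.0]]
force: [0.8, -0.2, -0.2]
finger_gap: -0.004
finger_force: 0.0
```

Request:
play_rows:
  linear:
    - [0,0.3,-0.15]
    - [0,0.31,-0.13]
    - [0,0.32,-0.12]
    - [0,0.32,-0.1]
    - [0,0,0]
  twist: [0,0,0,0,0]
  grip: [-1,-1,-1,-1,-1]

```text
time: 12.43
position: [0.6427, 0.0364, 0.2448]
ee_rot: [[-0.0, 1.0, 0.002], [1.0, 0.0, -0.0], [-0.0, 0.002, -1.0]]
force: [-0.7, -1.3, 0.3]
finger_gap: -0.0
finger_force: 0.0
```

Run:
```python
from h import *
im=bot.get_image("side")
for r in bot.pinpoint(im,"guard_lip")[:1]: print(r)
for q in np.arange(.5,1.55,.1):
    a=.592+q; print(round(q,2),proj(im,[.711-.202*np.cos(a),.033,.07+.202*np.sin(a)]))
cv2.imwrite("pics/j.png",im["pixels"][80:260,130:330].repeat(4,0).repeat(4,1)[:600])
s=bot.sense();print(s["time"],s["position"],s["force"])
```

```text
{'point': [127.4, 202.7], 'p': 0.55}
0.5 [[217.36337165 138.87588547]]
0.6 [[212.3650226  134.35110304]]
0.7 [[207.26062357 130.34505093]]
0.8 [[202.12275808 126.90591947]]
0.9 [[197.0222989  124.07020961]]
1.0 [[192.02673298 121.86247783]]
1.1 [[187.19875657 120.29554893]]
1.2 [[182.59518456 119.37113342]]
1.3 [[178.26618985 119.08076545]]
1.4 [[174.25486305 119.40696783]]
1.5 [[170.59706329 120.32455126]]
12.5333 [0.64078001 0.03639804 0.24424938] [-0.20787764  0.26664111 -0.29782807]
```

View pics/j.png

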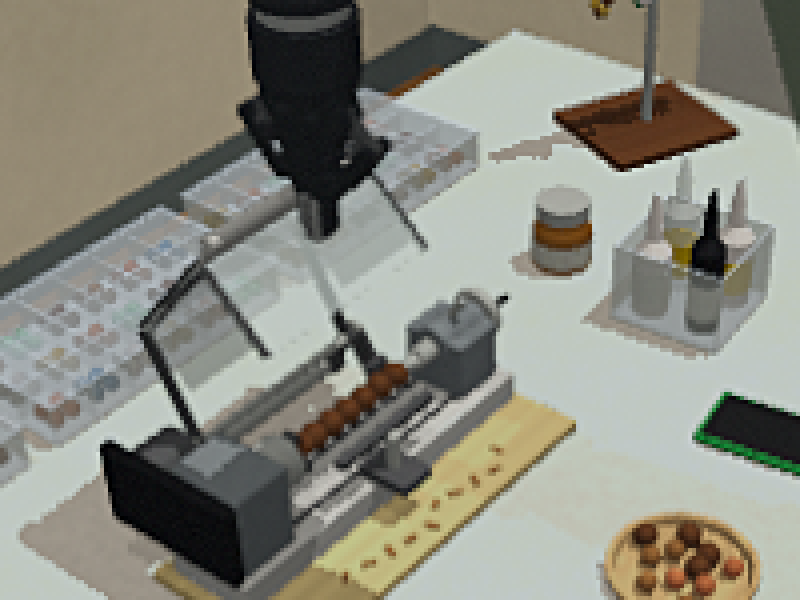

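The guard is at about 0.8 rad, past balance, and its lip has left the fingers at (320, 215). I'll draw back, retreat upward and let it settle.

Request:
play_rows:
  linear:
    - [0,-0.5,-0.2]
    - [0,-1,-0.5]
    - [0,-1,-0.5]
    - [0,-1,-0.3]
    - [0,-1,0]
    - [0,-1,0]
    - [0,0,0]
    - [0,0,0]
    - [0,0,0]
    - [0,0,0]
    - [0,0,0]
    - [0,0,0]
    - [0,0,0]
    - [0,0,0]
    - [0,0,0]
    - [0,0,0]
    - [0,0,0]
    - [0,0,0]
    - [0,0,0]
    - [0,0,0]
  twist: [0,0,0,0,0,0,0,0,0,0,0,0,0,0,0,0,0,0,0,0]
  grip: [-1,-1,-1,-1,-1,-1,-1,-1,-1,-1,-1,-1,-1,-1,-1,-1,-1,-1,-1,-1]

```text
time: 14.2
position: [0.476, 0.0364, 0.2898]
ee_rot: [[-0.0, 1.0, 0.0], [1.0, 0.0, -0.0], [-0.0, 0.0, -1.0]]
force: [0.9, -0.4, 0.0]
finger_gap: -0.002
finger_force: 0.0
```

Request:
play_rows:
  linear:
    - [0,0,0]
    - [0,0,0]
    - [0,0,0]
    - [0,0,0]
    - [0,0,0]
    - [0,0,0]
    - [0,0,0]
    - [0,0,0]
    - [0,0,0]
    - [0,0,0]
    - [0,0,0]
    - [0,0,0]
  twist: [0,0,0,0,0,0,0,0,0,0,0,0]
  grip: [-1,-1,-1,-1,-1,-1,-1,-1,-1,-1,-1,-1]

```text
time: 15.2
position: [0.476, 0.0364, 0.2898]
ee_rot: [[-0.0, 1.0, -0.0], [1.0, 0.0, -0.0], [-0.0, -0.0, -1.0]]
force: [0.4, -0.5, -0.3]
finger_gap: 0.002
finger_force: 0.0
```

Run:
```python
from h import *
im=bot.get_image("side")
for r in bot.pinpoint(im,"guard_lip")[:1]: print(r)
cv2.imwrite("pics/k.png",im["pixels"][80:260,130:330].repeat(4,0).repeat(4,1)[:600])
s=bot.sense();print(s["time"],s["position"],s["force"])
```

```text
{'point': [121.1, 171.0], 'p': 0.71}
15.3 [0.47604542 0.03636662 0.28981773] [0.32160353 0.70527497 0.24630695]
```

View pics/k.png

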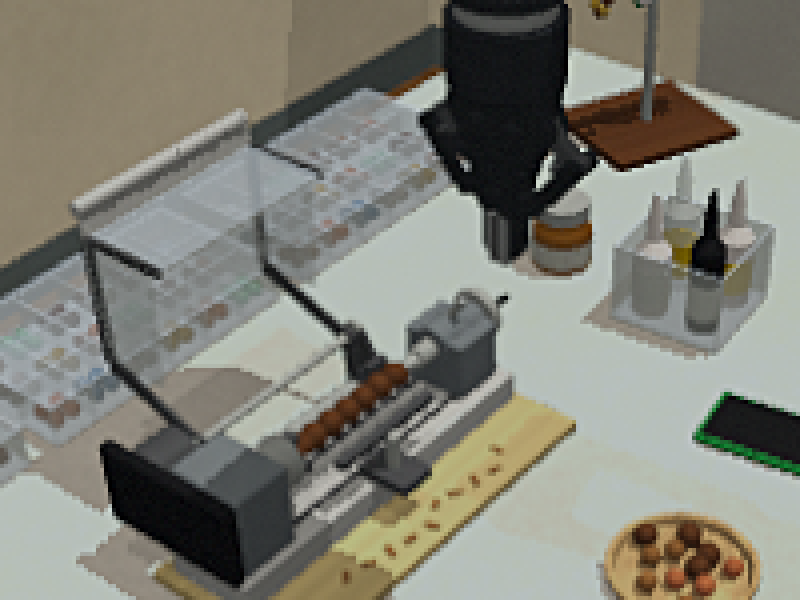

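The guard stands fully raised, with its lip at (171, 121) px where 1.5 rad predicts (170.6, 120.3), and the arm is clear of everything.

```bash
python3 -c "
from rig import bot
print(bot.close_job())"
```

```text
the job is handed in; nothing more can be done
None
```

I pressed the stop button fully in and released it, then pushed the guard past balance; it tipped over and stands fully raised by itself, and the job is handed in (the hand-in returned no verdict).

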